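# Open the spice mill for cleaning, catch pan first

### The job

Open the spice mill for cleaning. First slide the catch pan along the counter, without lifting it, until its centre is right under the tip of the mill's chute. Then unscrew the red cap from the spindle in the hopper - its thread may be left-hand or right-hand, so feel which way it loosens - lift it clear above the hopper rim and finish still holding it there, upright and still, with the pan left standing under the chute and the other goods undisturbed.

Things in the scene. Friction and masses are not known exactly. Their poses are not given: they have to be found in the camera images.
- mill: Electric spice mill, fixed, never turned: cream motor base 150 x 150 mm, 128 mm high, on it a steel drum of 140 mm diameter, on that an open steel hopper, 188 mm across its rim, which is 248 mm above the counter. Origin: on its vertical axis, at counter level. A spindle stands on the axis inside the hopper, its threaded upper end inside the red cap.
- spout_tip (a point): Centre of the lower end (26 mm across) of the mill's steel delivery chute, 104 mm above the counter, 160 mm out from the mill's axis. The chute is fixed during a run but may be swivelled up to 0.35 rad either way from pointing to -y; 40 mm wide, its top 180 mm above the counter.
- cap: Round red spindle cap, 46 mm diameter (48 over its ribs), 44 mm high, about 90 g, a white line on its top from near the centre to its own +x. Origin: centre of its underside; z up. It starts screwed on in the middle of the hopper, fingers have free space all round it down to its underside. Thread hand unknown, changes from run to run.
- seat (a point): On the mill's axis, 215 mm above the counter: where the cap's underside rests. The threaded spindle end stands 20 mm above it. Quick two-start thread: turned the tightening way the cap meets a hard stop within about 0.3 rad; the loosening way it runs easily, lifts straight off from 1.2 rad of turn and catches again past 2.2 rad. Before that it can lift only 2 to 9 mm.
- pan: Round aluminium catch pan, 104 mm diameter, 50 mm high, about 0.3 kg, loose on the counter, with a small dark disc in the middle of its floor. Origin: centre of its underside. Its black handle points to its own -y: a straight bar 12 mm wide and 10 mm thick, centre line 43 mm above the counter, from 51 to 161 mm from the pan's centre.
- pan_handle (a point): A point on the centre line of the pan's handle, 115 mm from the pan's centre, 43 mm above the counter: a good place to take it from above, closing across the handle (along the pan's x).
- honey_jar: Bystander: honey jar with a green lid, 72 mm diameter, 100 mm high; origin centre of underside.
- jam_jar: Bystander: dark red jam jar with a white lid, 66 mm diameter, 85 mm high; origin centre of underside.
- pickle_jar: Bystander: olive green pickle jar with a brass lid, 76 mm diameter, 120 mm high; origin centre of underside.
- oil_bottle: Bystander: amber oil bottle with a yellow cap, 60 mm diameter, 190 mm high; origin centre of underside.
- spice_tin: Bystander: blue spice tin with a steel lid, 66 mm diameter, 87 mm high; origin centre of underside.
- weight: Bystander: brass scale weight, 32 mm diameter, 48 mm high; origin centre of underside.

How it is judged (in metres and radians):
On the way, in this order (a step that is already met when the one before it is completed fails the run):
1. the pan stands flat and still with its centre within 15 mm of under the chute tip, the cap still on (horizontal distance between pan and spout_tip below 0.015 m and linear speed of pan below 0.02 m/s and height (world z) of pan below 0.004 m and z of cap in the frame of mill below 0.225 m), for 0.3 s.
2. the cap is off the thread and lifted, its underside more than 40 mm above its seat (z of cap in the frame of mill above 0.255 m and contact force between the fingers and cap above 0.5 N), for 0.2 s.
At the end, for the whole second after the job is handed in: The fingers hold the cap with its underside more than 255 mm above the counter (40 mm above its seat, clear of the hopper rim), touching nothing of the mill, within 0.35 rad of upright and slower than 30 mm/s; the pan stands flat on the counter with its centre within 15 mm of under the chute tip (all of step 2 and contact force between cap and mill below 0.1 N and angle between cap's own z axis and vertical below 0.35 rad and linear speed of cap below 0.03 m/s and horizontal distance between pan and spout_tip below 0.015 m and height (world z) of pan below 0.004 m and angle between pan's own z axis and vertical below 0.05 rad); the arm keeps its last pose, push and grip.
It fails at once if the pan is lifted off the counter (more than 15 mm) or tipped (height (world z) of pan above 0.015 m or angle between pan's own z axis and vertical above 0.25 rad).
It fails at once if a bystander is pushed more than 20 mm or tipped (distance of any of honey_jar, jam_jar, pickle_jar, oil_bottle, spice_tin, weight from where it was at the start of the episode above 0.02 m).
It also fails if it takes over 54 s, if anything falls off the work surface, if the arm or the gripper's body presses on something with over 40 N, if the wrist force passes 120 N, or if a joint passes its speed limit or range.

### The arm

A 6-joint arm with a two-finger parallel gripper is mounted at the origin on the work surface. World frame = base frame: x ahead of the robot, y to its left, z up, the work surface at z = 0. Lengths are in mm, angles in rad, forces in N, time in s.
With the tool pointing down it reaches from about 275 to 1000 mm from the base axis. Payload 8.4 kg.
Tool frame: the origin (TCP) lies at the very end of the fingers, on their centre line; the grasp point (between the pads) lies r.hold_point_z behind it (r.hold_point_z is the distance from the TCP to the grasp point, in mm); x points along the fingers, z is the direction in which the jaws open and shut, and the axes are right-handed (so a half turn about x gives the same grasp; the last joint's range is limited). The gripper opens to 85 mm and grips with 20 to 120 N. Pads are 22 mm wide; open, the fingers measure 114 mm over their backs; the gripper's body (76 mm by 85 mm) begins 54 mm behind the grasp point. The pads swing forward as they close: fully open they stand 13 mm farther back than shut.
Start: joints at [1.126, 0.353, 1.633, -0, 1.155, -0.002], TCP at [267.793, 564.725, 231.281] pointing down, gripper open.
Joint ranges: [-2.63, 2.63], [-0.92, 2.1], [0.06, 2.66], [-1.3, 4.44], [0, 2.69], [-3.02, 3.02]. Speed limits (rad/s): [2.22, 2.22, 2.79, 3.14, 3.14, 3.14].

### API

Orientations are given as [roll, pitch, yaw] about the fixed x, y, z axes, in that order (R = Rz(yaw) Ry(pitch) Rx(roll)).
In Python, from rig import r gives the robot as it stands.
- The arm moves only by the tool jog_arm, never from a script. Its argument "series" is a list of rows, each a list of 7 numbers: the turn, a rotation vector about the tool's x, y, z in degrees, then the shift along the tool's x, y, z in cm, then the opening, from 0 (shut) to 1 (fully open). In form: [[wx, wy, wz, tx, ty, tz, fingers], ...]. A call has 1 to 20 rows; each row shifts and turns the commanded pose from where the row before left it, along the tool's axes as they then stand; what a row does not reach is not made up. A row lasts 1/10 s, in which the tool goes at most 50 mm and 8.59 degrees, less where a joint would pass 70% of its speed; a pose out of reach is approached as far as the arm can. A call with a gripper value outside its range is refused whole. The fingers move at their own pace and stop on an object; "force" is the grip in N (left out, the last holds). Time passes only in rows, so rows that do not move let the fingers close. It gives the time, the measured TCP pose, the force and the opening at its end, in the units of the state.
- r.sense(): the state, without advancing time (a new reading comes with each control period).
- r.grab_frame(name): name is "scene" or "top" or "wrist"; returns (picture, depth): 420x560x3 uint8, red, green, blue; 420x560 float32, mm along the optical axis (not along the pixel's ray), 0 where there is no reading.
- r.get_calibration(name): a dict with "mtx" (3x3 intrinsics, pixels), "position" and "rotation" of the camera in the world; the wrist camera has in their place "mount" (4x4, takes a point from camera to tool coordinates, whose origin is the TCP and whose axes are the tool frame's). Camera axes: x right, y down, z forward; pixel columns grow to the right and rows downward; lengths in mm; the calibration is good to about 2 mm. A picture is of the moment at which its call begins: read the wrist's pose just before it. get_calibration takes no time and is no camera call.
- r.sign_off(): hands the job in, once; it reports no verdict.
The state is a dict: "clock": time; "qpos": joint angles; "qvel": joint speeds; "joint_efforts": joint torques, N m; "eef_pos": TCP position; "tcp_rot": TCP orientation; "contact_force": force on the tool from outside, world axes, zero at the start; "wrist_torque": the same for the moment, N m; "opening": opening from 0.0 (shut) to 1.0 (fully open).
Only numpy, scipy, OpenCV 4.12 (cv2) and the standard library are available. Lean on these libraries where they do the work, as an engineer would, in place of code of your own. Each camera call takes 0.05 s, during which the arm holds its last target.

## Working session

There is one attempt and no reset: what is moved stays moved. The work goes in short steps, Python scripts to look and compute and a tool call to move; the robot and the scene stay as the last step left them, time stands still between calls to the robot, and variables do not carry over. Pictures are saved under pics/ and viewed, and the job is handed in when it is done.

Besides the shell and the picture viewer there is one more tool, called after "Call:" by a JSON object that holds its "name" and its "arguments". jog_arm: Moves the arm, as the interface text tells. Its arguments: {"type":"object","properties":{"series":{"type":"array"},"force":{"type":"number"}},"required":["series"]}

```bash
ls; mkdir -p pics; python3 - <<'E'
from rig import r
import cv2,numpy as np
print(r.sense()); print(r.hold_point_z)
for n in ["scene","top"]:
    im,d=r.grab_frame(n); cv2.imwrite(f"pics/{n}0.png",im[:,:,::-1]); np.save(f"pics/{n}0.npy",d); np.save(f"pics/{n}0_im.npy",im)
    print(n,r.get_calibration(n))
print(r.get_calibration("wrist"))
E
```

```text
pics
{'clock': 0.0, 'qpos': array([ 1.12559150e+00,  3.53637547e-01,  1.63414773e+00, -1.45254063e-05,
        1.15519498e+00, -2.40448075e-03]), 'qvel': array([ 3.07652802e-04,  8.42360648e-05,  1.03714477e-03,  1.47978899e-03,
       -8.40916197e-04,  2.50938546e-04]), 'joint_efforts': array([-8.29967485e-04, -6.05239534e+01, -3.42077494e+01,  5.06554431e-05,
        9.00994783e-03,  1.74065157e-06]), 'eef_pos': array([267.59374102, 564.28399966, 230.56248545]), 'tcp_rot': array([-3.13442637,  1.56940867, -2.00642451]), 'contact_force': array([-0.2442492 ,  0.24520266,  0.7573638 ]), 'wrist_torque': array([ 0.00108161, -0.01387496,  0.02359631]), 'opening': 0.9997432055937707}
18.700000000000003
scene {'mtx': array([[393.27558693,   0.        , 286.7042697 ],
       [  0.        , 393.27558693, 209.10782066],
       [  0.        ,   0.        ,   1.        ]]), 'position': array([1019.7766395 ,  603.94628001,  598.67115931]), 'rotation': array([-2.12066399, -0.00310581,  2.4488634 ])}
top {'mtx': array([[517.01734603,   0.        , 274.12910006],
       [  0.        , 517.01734603, 208.27215161],
       [  0.        ,   0.        ,   1.        ]]), 'position': array([ 469.38011132,   26.73183697, 1319.20708714]), 'rotation': array([-3.04405588,  0.02347563, -1.58839072])}
{'mtx': array([[360.37361887,   0.        , 283.68308993],
       [  0.        , 360.37361887, 208.8405852 ],
       [  0.        ,   0.        ,   1.        ]]), 'mount': array([[-4.02080616e-04, -3.16558674e-01,  9.48572846e-01,
        -1.44000756e+02],
       [ 1.18778137e-03, -9.48572405e-01, -3.16558023e-01,
         8.10282112e+01],
       [ 9.99999214e-01,  9.99415309e-04,  7.57405072e-04,
         4.49419698e-01],
       [ 0.00000000e+00,  0.00000000e+00,  0.00000000e+00,
         1.00000000e+00]])}
```

View pics/scene0.png

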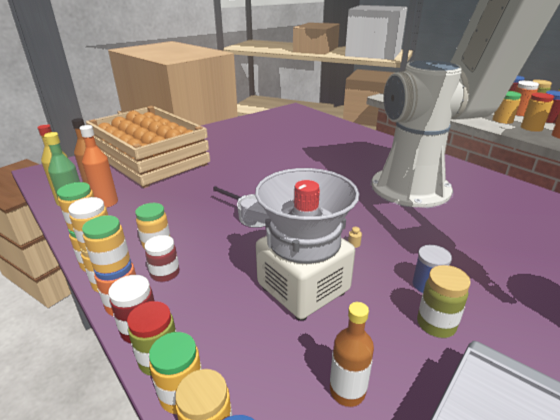

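View pics/top0.png

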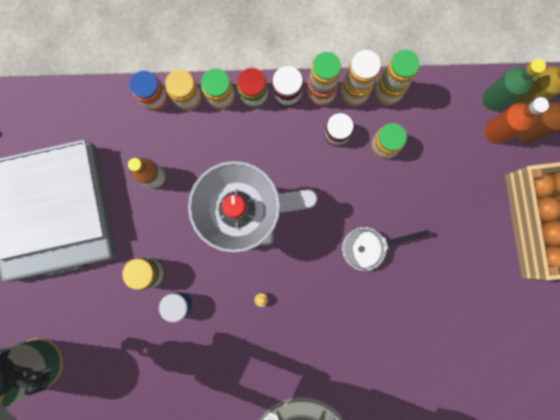

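```bash
cat > h.py <<'E'
import numpy as np,cv2
from scipy.spatial.transform import Rotation as R
from rig import r
def cam(n,s=None):
    c=r.get_calibration(n)
    if n=="wrist":
        s=s or r.sense(); M=np.eye(4); M[:3,:3]=R.from_euler('xyz',s['tcp_rot']).as_matrix(); M[:3,3]=s['eef_pos']
        T=M@c['mount']; return c['mtx'],T[:3,3],T[:3,:3]
    return c['mtx'],np.array(c['position']),R.from_euler('xyz',c['rotation']).as_matrix()
def pl(C,u,v,z):
    K,p,Q=C; d=Q@np.linalg.solve(K,np.array([u,v,1.])); return p+d*(z-p[2])/d[2]
def pr(C,X):
    K,p,Q=C; c=Q.T@(np.array(X)-p); q=K@c; return q[:2]/q[2]
def cloud(C,d):
    K,p,Q=C; v,u=np.mgrid[:d.shape[0],:d.shape[1]]
    P=np.stack([(u-K[0,2])/K[0,0]*d,(v-K[1,2])/K[1,1]*d,d],-1); return P@Q.T+p
E
python3 - <<'E'
from h import *
im=np.load('pics/top0_im.npy');d=np.load('pics/top0.npy');C=cam('top')
P=cloud(C,d)
hsv=cv2.cvtColor(im,cv2.COLOR_RGB2HSV)
print('table z',np.median(P[330:350,400:450,2]), 'panfloor',P[249,372,2])
# cap red
m=((hsv[...,0]<8)|(hsv[...,0]>172))&(hsv[...,1]>150)&(hsv[...,2]>90); m[:170]=0;m[240:]=0;m[:,:200]=0;m[:,270:]=0
v,u=np.nonzero(m);print('cap px',u.mean(),v.mean(),len(u),u.min(),u.max(),v.min(),v.max(),'z',np.percentile(P[m][:,2],[10,50,90]),pl(C,u.mean(),v.mean(),259))
# hopper rim: points z 240..255
z=P[...,2]
mm=(z>240)&(z<256);mm[:140]=0;mm[270:]=0;mm[:,:170]=0;mm[:,300:]=0
Q=P[mm][:,:2]
rr=np.hypot(*(Q-pl(C,235,207,248)[:2]).T); Q=Q[rr>70]
(c,rad)=cv2.minEnclosingCircle(Q.astype(np.float32)); print('rim',c,rad,len(Q))
A=np.c_[2*Q,np.ones(len(Q))];s=np.linalg.lstsq(A,(Q**2).sum(1),rcond=None)[0];print('fit',s[:2],np.sqrt(s[2]+s[:2]@s[:2]))
big=cv2.resize(im[170:280,180:450],None,fx=2.9,fy=2.9,interpolation=cv2.INTER_CUBIC)
cv2.imwrite('pics/topz.png',big[:,:,::-1])
s=np.load('pics/scene0_im.npy')
cv2.imwrite('pics/scz.png',cv2.resize(s[160:320,200:400],None,fx=3.7,fy=3.7,interpolation=cv2.INTER_CUBIC)[:,:,::-1])
E
```

```text
table z -0.1577763958800915 panfloor 1.6776887786438692
cap px 233.80979827089337 206.71181556195967 347 223 244 196 217 z [255.07400767 258.3441066  261.01698031] [578.46335637 133.02088198 259.        ]
rim (581.2451171875, 134.3384246826172) 95.87068939208984 962
fit [580.92597139 133.81442292] 91.73557678754257
```

View pics/topz.png

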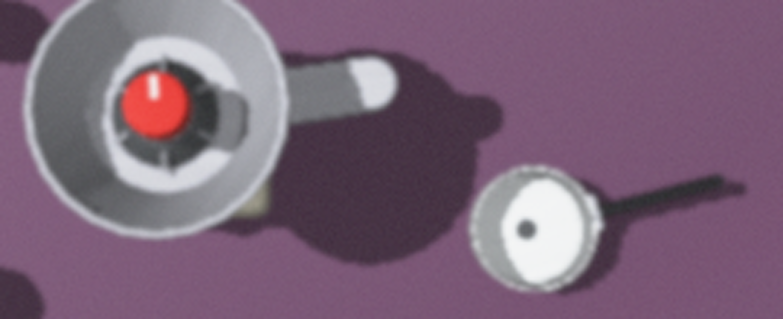

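View pics/scz.png

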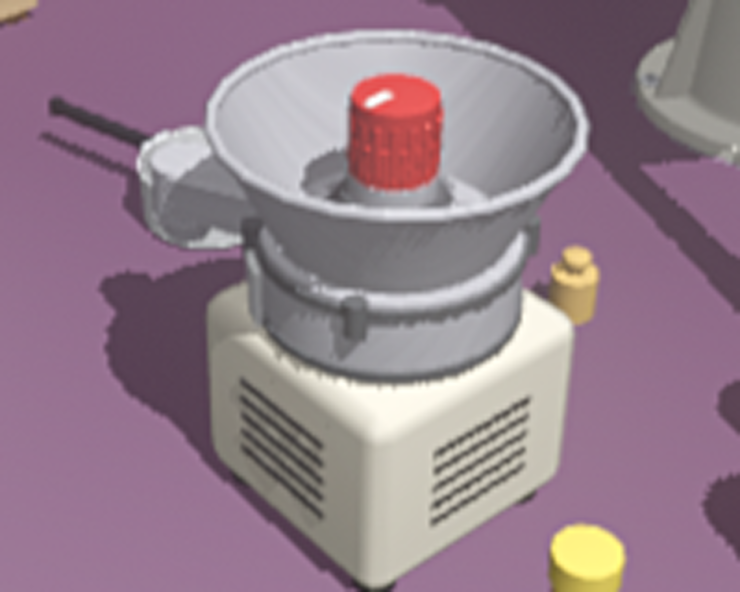

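```bash
python3 - <<'E'
from h import *
def fit(Q):
    A=np.c_[2*Q,np.ones(len(Q))];s=np.linalg.lstsq(A,(Q**2).sum(1),rcond=None)[0];return s[:2],np.sqrt(s[2]+s[:2]@s[:2])
im=np.load('pics/top0_im.npy');d=np.load('pics/top0.npy');C=cam('top')
P=cloud(C,d);z=P[...,2];hsv=cv2.cvtColor(im,cv2.COLOR_RGB2HSV)
M=np.array([579.5,133.3])
for u in range(282,322,3):
    col=[ (v,z[v,u]) for v in range(180,225) if 60<z[v,u]<230]
    if col:
        vs=[c[0] for c in col]; a=np.array([P[v,u] for v in vs]); 
        print(u,min(vs),max(vs),a.mean(0).round(1),np.round(a[[0,-1],:],0).tolist())
# chute points
m=(z>120)&(z<200);m[:170]=0;m[230:]=0;m[:,:280]=0;m[:,330:]=0
Q=P[m]; q=Q[:,:2]-M; az=np.arctan2(q[:,1],q[:,0]);rad=np.hypot(*q.T)
print('chute az',az.mean(),np.median(az),'rad',rad.min(),rad.max(),len(q))
# outer rounded end
# pan
rim=(z>42)&(z<58);rim[:220]=0;rim[280:]=0;rim[:,:335]=0;rim[:,:]&=True;rim[:,392:]=0
q=P[rim][:,:2];print('pan rim',fit(q),len(q)); print(cv2.minEnclosingCircle(q.astype(np.float32)))
g=hsv[...,2].copy(); dk=(hsv[...,2]<140)&(hsv[...,1]<80);dk[:240]=0;dk[258:]=0;dk[:,:354]=0;dk[:,370:]=0
v,u=np.nonzero(dk);print('disc',u.mean(),v.mean(),len(u),pl(C,u.mean(),v.mean(),2))
h=(z>35)&(z<52);h[:220]=0;h[265:]=0;h[:,:388]=0;h[:,450:]=0
v,u=np.nonzero(h);q=P[h][:,:2];print('handle',len(q),q.min(0),q.max(0),np.median(P[h][:,2]))
l=cv2.fitLine(q.astype(np.float32),cv2.DIST_L2,0,.01,.01).ravel();print(l,np.arctan2(l[1],l[0]))
# everything
E
```

```text
282 194 212 [594.2  34.  165.9] [[615.0, 34.0, 165.0], [575.0, 34.0, 152.0]]
285 193 212 [595.5  27.2 163.5] [[617.0, 27.0, 164.0], [576.0, 28.0, 144.0]]
288 193 211 [596.8  20.4 161.2] [[617.0, 20.0, 160.0], [577.0, 21.0, 151.0]]
291 192 211 [597.9  13.6 160. ] [[619.0, 13.0, 161.0], [578.0, 14.0, 138.0]]
294 192 210 [599.    6.8 159.2] [[619.0, 6.0, 160.0], [579.0, 7.0, 156.0]]
297 192 210 [599.    0.  157.7] [[620.0, -0.0, 157.0], [580.0, 0.0, 138.0]]
300 191 209 [601.1  -6.8 158. ] [[622.0, -7.0, 158.0], [581.0, -6.0, 152.0]]
303 191 209 [601.1 -13.6 157.1] [[622.0, -14.0, 155.0], [582.0, -14.0, 140.0]]
306 190 208 [603.4 -20.4 155.6] [[623.0, -21.0, 160.0], [585.0, -21.0, 133.0]]
309 190 208 [603.2 -27.2 156.1] [[623.0, -28.0, 158.0], [585.0, -28.0, 133.0]]
312 191 207 [603. -34. 156.] [[621.0, -34.0, 155.0], [588.0, -35.0, 127.0]]
315 194 203 [603.8 -40.7 158.2] [[614.0, -41.0, 157.0], [594.0, -41.0, 156.0]]
chute az -1.422996707434678 -1.4231366320091752 rad 94.5149624969057 179.0990544822611 665
pan rim (array([ 491.91195499, -166.82303164]), np.float64(51.839679720712816)) 189
((494.74560546875, -172.07577514648438), 60.95568084716797)
disc 361.0 248.78947368421052 19 [ 491.42168195 -162.69981157    2.        ]
handle 211 [ 501.00903184 -325.80288657] [ 533.72208358 -221.95846471] 47.3468946349185
[ 2.3491751e-01 -9.7201532e-01  5.1723865e+02 -2.7238440e+02] -1.3336626
```

```bash
python3 - <<'E'
from h import *
s=r.sense();T=R.from_euler('xyz',s['tcp_rot']).as_matrix();print(T.round(3));a=np.array([np.cos(1.1256),np.sin(1.1256)]);print('radial',a)
# handle grasp, tool z along pan x
pan=np.array([491.5,-165]);hd=np.array([.235,-.972]);print('grasp',pan+115*hd)
for sg in (1,-1):
    z=sg*np.array([.972,.235,0]);x=np.array([0,0,-1.]);y=np.cross(z,x);N=np.c_[x,y,z]
    print(sg,'y',y,'turn(tool) deg',np.degrees(R.from_matrix(T.T@N).as_rotvec()))
E
```

```text
[[-0.001 -0.904  0.428]
 [-0.001  0.428  0.904]
 [-1.    -0.    -0.001]]
radial [0.43063508 0.90252614]
grasp [ 518.525 -276.78 ]
1 y [-0.235  0.972  0.   ] turn(tool) deg [ 5.10400254e+01 -6.57480463e-02  3.16478581e-02]
-1 y [ 0.235 -0.972  0.   ] turn(tool) deg [-1.28959948e+02 -3.81746210e-02 -7.93073180e-02]
```

Call:
{"name": "jog_arm", "arguments": {"series": [[0,0,0,-3,0,0,1],[0,0,0,-4,0,0,1],[0,0,0,-3,0,0,1],[0,0,0,0,-1.5,-1.6,1],[0,0,0,0,-3,-3.3,1],[0,0,0,0,-3,-3.3,1],[0,0,0,0,-3,-3.3,1],[0,0,0,0,-3,-3.3,1],[0,0,0,0,-3,-3.3,1],[0,0,0,0,-3,-3.3,1],[0,0,0,0,-3,-3.3,1],[0,0,0,0,-3,-3.3,1],[0,0,0,0,-3,-3.3,1],[0,0,0,0,-3,-3.3,1],[0,0,0,0,-3,-3.3,1],[0,0,0,0,-3,-3.3,1],[0,0,0,0,-3,-3.3,1],[0,0,0,0,-3,-3.3,1],[0,0,0,0,-3,-3.3,1],[0,0,0,0,-3,-3.3,1]]}}

```text
clock: 2.1
eef_pos: [482.0, -140.8, 331.1]
tcp_rot: [1.03, 1.571, 2.157]
contact_force: [0.8, 0.5, 1.1]
opening: 0.999
```

Call:
{"name": "jog_arm", "arguments": {"series": [[7,0,0,0,-3,-3.3,1],[8,0,0,0,-3,-3.3,1],[8,0,0,0,-3,-3.3,1],[8,0,0,0,-1.5,-1.6,1],[8,0,0,0,0,0,1],[8,0,0,0,0,0,1],[8,0,0,0,0,0,1],[8,0,0,0,0,0,1],[8,0,0,0,0,0,1],[8,0,0,0,0,0,1],[8,0,0,0,0,0,1],[8,0,0,0,0,0,1],[8,0,0,0,0,0,1],[8,0,0,0,0,0,1],[8,0,0,0,0,0,1],[8,0,0,0,0,0,1],[8,0,0,0,0,0,1],[8,0,0,0,0,0,1],[8,0,0,0,0,0,1],[8,0,0,0,0,0,1]]}}

```text
clock: 4.1
eef_pos: [501.9, -291.8, 330.8]
tcp_rot: [-2.037, 1.57, 2.593]
contact_force: [-0.3, -0.1, -0.1]
opening: 1.004
```

Call:
{"name": "jog_arm", "arguments": {"series": [[8,0,0,0,0,0,1],[8,0,0,0,0,0,1],[8,0,0,0,0,0,1],[8,0,0,0,0,0,1],[8,0,0,0,0,0,1],[8,0,0,0,0,0,1],[8,0,0,0,0,0,1],[8,0,0,0,0,0,1],[8,0,0,0,0,0,1],[0,0,0,0,0,0,1],[0,0,0,0,0,0,1]]}}

```text
clock: 5.2
eef_pos: [502.0, -291.8, 331.0]
tcp_rot: [-0.725, 1.57, 2.659]
contact_force: [0.7, 0.9, -0.0]
opening: 0.999
```

```bash
python3 - <<'E'
from h import *
s=r.sense(); C=cam('wrist',s); im,d=r.grab_frame('wrist')
cv2.imwrite('pics/w1.png',im[:,:,::-1]);np.savez('pics/w1.npz',im=im,d=d,p=s['eef_pos'],q=s['tcp_rot'])
T=R.from_euler('xyz',s['tcp_rot']).as_matrix();print(T.round(3),s['qpos'].round(2),s['eef_pos'])
for n,X in dict(pan=(491.5,-165,0),rim=(491.5,-165,50),tip=(602,-25,104),grasp=(518.5,-277,43)).items(): print(n,pr(C,X))
E
```

```text
[[-0.     0.24  -0.971]
 [ 0.    -0.971 -0.24 ]
 [-1.    -0.     0.   ]] [-0.53  0.2   1.61 -0.    1.33  2.37] [ 501.96352219 -291.84650583  331.03545737]
pan [269.65496471 240.35496353]
rim [268.27474639 255.79190766]
tip [155.48669396 353.72965185]
grasp [267.84374914 167.51389024]
```

View pics/w1.png

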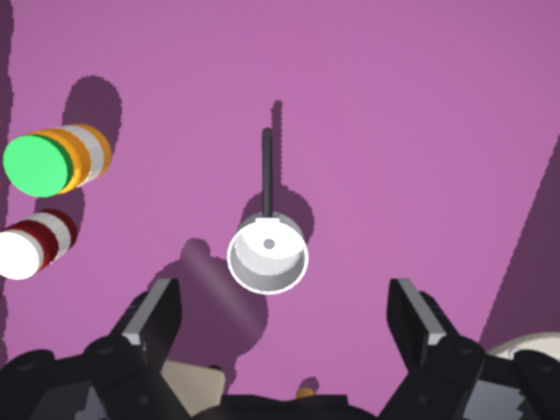

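```bash
python3 - <<'E'
from h import *
f=np.load('pics/w1.npz');im=f['im'];C=cam('wrist',dict(eef_pos=f['p'],tcp_rot=f['q']))
hsv=cv2.cvtColor(im,cv2.COLOR_RGB2HSV)
g=im.max(2)
m=(g<150).astype(np.uint8);m[:236]=0;m[252:]=0;m[:,:258]=0;m[:,280:]=0
v,u=np.nonzero(m);print('disc',u.mean(),v.mean(),len(u),pl(C,u.mean(),v.mean(),2))
w=((hsv[...,1]<60)&(g>120)).astype(np.uint8);w[:215]=0;w[300:]=0;w[:,:220]=0;w[:,320:]=0
cs=max(cv2.findContours(w,0,1)[0],key=cv2.contourArea)[:,0]
# rim lower arc
c=cs[cs[:,1]>245];Q=np.array([pl(C,*p,50)[:2] for p in c]);A=np.c_[2*Q,np.ones(len(Q))];s=np.linalg.lstsq(A,(Q**2).sum(1),rcond=None)[0];print('rim',s[:2],np.sqrt(s[2]+s[:2]@s[:2]),len(Q))
h=(g<70).astype(np.uint8);h[:125]=0;h[212:]=0;h[:,:250]=0;h[:,285:]=0
v,u=np.nonzero(h)
Q=[]
for row in range(132,210,6):
    us=u[v==row]; p=pl(C,us.mean(),row,48);Q.append(p[:2]);
Q=np.array(Q);print(len(us));l=cv2.fitLine(Q.astype(np.float32),cv2.DIST_L2,0,.01,.01).ravel();print('handle',l,np.arctan2(l[1],l[0]),Q[[0,-1]])
E
```

```text
disc nan nan 0 [nan nan nan]
rim [ 491.94831353 -160.45687422] 53.156893358546746 134
4
handle [ 2.2395582e-01 -9.7459930e-01  5.1569812e+02 -2.7760995e+02] -1.3449248 [[ 525.10090621 -319.82056572]
 [ 504.85469201 -233.95814809]]<stdin>:6: RuntimeWarning: Mean of empty slice.
  ret = ret.dtype.type(ret / rcount)
```

Call:
{"name": "jog_arm", "arguments": {"series": [[0,0,0,2,-0.7,-0.9,1],[0,0,0,3,-0.7,-0.9,1],[0,0,0,4,0,0,1],[0,0,0,4,0,0,1],[0,0,0,4,0,0,1],[0,0,0,4,0,0,1],[0,0,0,3,0,0,1],[0,0,0,2,0,0,1],[0,0,0,2,0,0,1],[0,0,0,1.3,0,0,1],[0,0,0,0.9,0,0,1],[0,0,0,0.4,0,0,1],[0,0,0,0,0,0,1],[0,0,0,0,0,0,1]]}}

```text
clock: 6.65
eef_pos: [516.8, -274.3, 26.0]
tcp_rot: [2.405, 1.57, -0.498]
contact_force: [-1.1, 0.1, 0.2]
opening: 1.0
```

```bash
python3 - <<'E'
from h import *
s=r.sense(); C=cam('wrist',s); im,d=r.grab_frame('wrist')
cv2.imwrite('pics/w2.png',im[:,:,::-1]);print(s['eef_pos'],s['contact_force'])
E
```

```text
[ 516.7992503  -274.33484366   26.00758476] [-1.08543607  0.08583762  0.20654554]
```

View pics/w2.png

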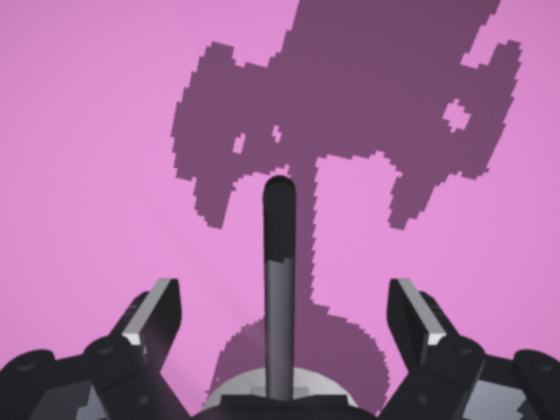

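Call:
{"name": "jog_arm", "arguments": {"series": [[0,0,0,0,0,0,0.6],[0,0,0,0,0,0,0.3],[0,0,0,0,0,0,0],[0,0,0,0,0,0,0],[0,0,0,0,0,0,0],[0,0,0,0,0,0,0],[0,0,0,0,0,0,0],[0,0,0,0,0,0,0]], "force": 30}}

```text
clock: 7.5
eef_pos: [516.4, -274.1, 25.4]
tcp_rot: [2.38, 1.571, -0.524]
contact_force: [0.8, 0.1, 0.9]
opening: 0.133
```

```bash
python3 - <<'E'
from h import *
s=r.sense(); print(s['eef_pos'],s['tcp_rot'],s['contact_force'],s['opening'])
T=R.from_euler('xyz',s['tcp_rot']).as_matrix();print(T.round(4))
C=cam('top'); im,d=r.grab_frame('top'); P=cloud(C,d)
hsv=cv2.cvtColor(im,cv2.COLOR_RGB2HSV)
cv2.imwrite('pics/t2.png',cv2.resize(im[170:280,180:450],None,fx=2.9,fy=2.9)[:,:,::-1])
# disc
m=(im.max(2)<140);m[:240]=0;m[258:]=0;m[:,:354]=0;m[:,370:]=0
v,u=np.nonzero(m);print(u.mean(),v.mean(),len(u),pl(C,u.mean(),v.mean(),2))
w=((hsv[...,1]<60)&(im.max(2)>95)).astype(np.uint8);w[:215]=0;w[285:]=0;w[:,:330]=0;w[:,392:]=0
print([ (len(c),cv2.boundingRect(c),cv2.minEnclosingCircle(c)) for c in cv2.findContours(w,0,1)[0] if len(c)>20])
E
```

```text
[ 516.43083426 -274.11824712   25.36305024] [ 2.37999108  1.57051737 -0.52370096] [0.77116525 0.05472321 0.92807638] 0.13345644463305043
[[ 2.000e-04  2.357e-01 -9.718e-01]
 [-1.000e-04 -9.718e-01 -2.357e-01]
 [-1.000e+00  2.000e-04 -2.000e-04]]
361.25 249.25 20 [ 490.24863182 -163.2907342     2.        ]
[(130, (341, 227, 48, 46), ((364.23077392578125, 248.6923065185547), 23.829492568969727))]
```

View pics/t2.png

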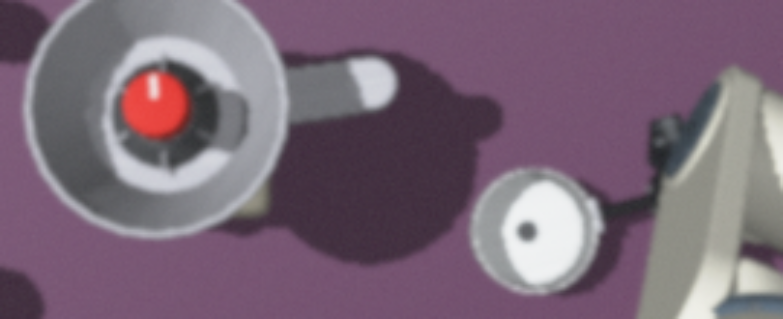

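Call:
{"name": "jog_arm", "arguments": {"series": [[0,0,0,0,-0.2,-0.27,0],[0,0,0,0,-0.4,-0.53,0],[0,0,0,0,-0.58,-0.77,0],[0,0,0,0,-0.58,-0.77,0],[0,0,0,0,-0.58,-0.77,0],[0,0,0,0,-0.58,-0.77,0],[0,0,0,0,-0.58,-0.77,0],[0,0,0,0,-0.58,-0.77,0],[0,0,0,0,-0.58,-0.77,0],[0,0,0,0,-0.58,-0.77,0],[0,0,0,0,-0.58,-0.77,0],[0,0,0,0,-0.58,-0.77,0],[0,0,0,0,-0.58,-0.77,0],[0,0,0,0,-0.58,-0.77,0],[0,0,0,0,-0.58,-0.77,0],[0,0,0,0,-0.58,-0.77,0],[0,0,0,0,-0.58,-0.77,0],[0,0,0,0,-0.58,-0.77,0],[0,0,0,0,-0.5,-0.65,0],[0,0,0,0,-0.38,-0.4,0]]}}

```text
clock: 9.55
eef_pos: [629.3, -135.5, 25.3]
tcp_rot: [2.721, 1.57, -0.182]
contact_force: [-1.0, -1.8, 1.6]
opening: 0.132
```

Call:
{"name": "jog_arm", "arguments": {"series": [[0,0,0,0,0,0,0],[0,0,0,0,0,0,0]]}}

```text
clock: 9.75
eef_pos: [628.9, -135.6, 25.2]
tcp_rot: [-2.39, 1.57, 0.989]
contact_force: [0.7, 1.7, 0.4]
opening: 0.135
```

```bash
python3 - <<'E'
from h import *
s=r.sense(); print(s['eef_pos'],s['tcp_rot'],s['contact_force'],s['opening'])
T=R.from_euler('xyz',s['tcp_rot']).as_matrix();print(T.round(4))
for n in('top','scene'):
    im,d=r.grab_frame(n); np.savez(f'pics/{n}3.npz',im=im,d=d)
    a=im[150:290,240:420] if n=='top' else im[120:260,180:360]
    cv2.imwrite(f'pics/{n}3.png',cv2.resize(a,None,fx=4.2,fy=4.2,interpolation=cv2.INTER_CUBIC)[:,:,::-1])
E
```

```text
[ 628.87673235 -135.57777916   25.20177006] [-2.39040632  1.56999621  0.98866892] [0.6778776  1.71781631 0.44099215] 0.1346358611248337
[[ 4.000e-04  2.353e-01 -9.719e-01]
 [ 7.000e-04 -9.719e-01 -2.353e-01]
 [-1.000e+00 -5.000e-04 -6.000e-04]]
```

View pics/top3.png

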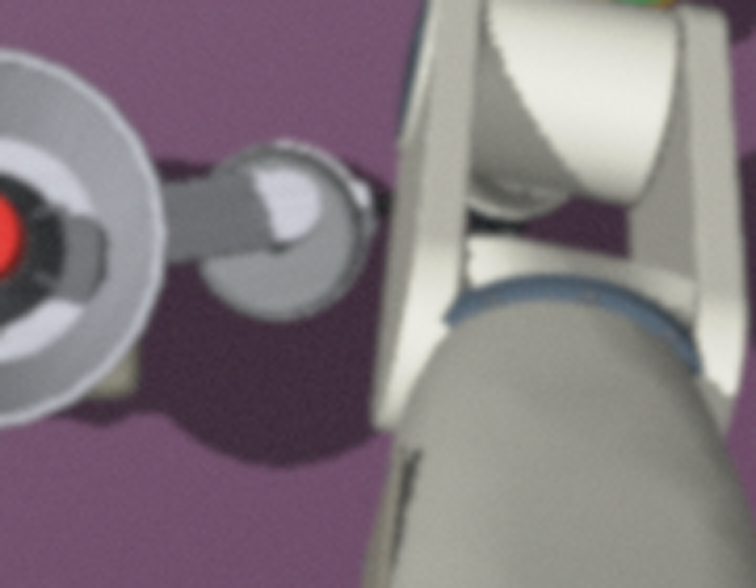

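View pics/scene3.png

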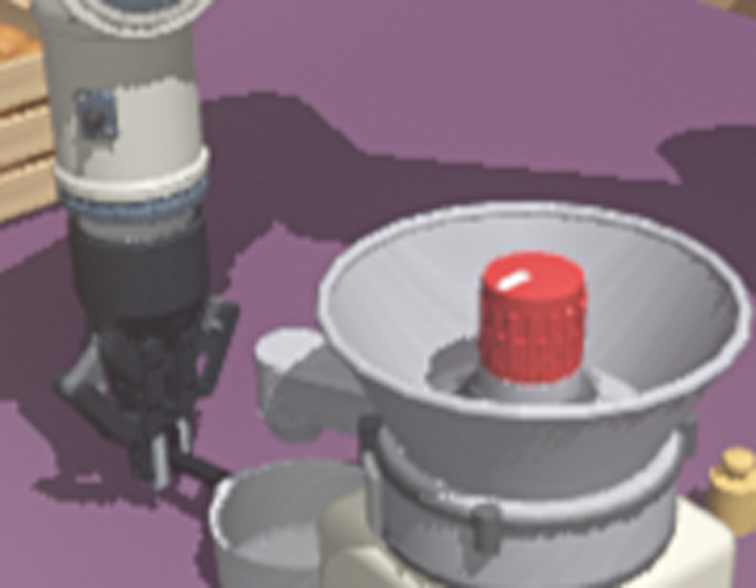

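```bash
python3 - <<'E'
from h import *
C=cam('top');print(pl(C,307.3,204.5,50))
f=np.load('pics/top3.npz');im=f['im']
print('right edge rows',[(v,im[v,318:338].max(1).tolist()) for v in (212,218)])
print('tops',[(u,im[176:192,u].max(1).tolist()) for u in (300,306,312)])
for c in [(602,-25),(603,-23)]:
  print(c,'rim center px',pr(C,(*c,50)))
  # chute outer end predicted px with r=20 at z ~157
f2=np.load('pics/scene3.npz');S=cam('scene');P=cloud(S,f2['d']);z=P[...,2]
m=(z>46)&(z<54);m[:220]=0;m[280:]=0;m[:,:220]=0;m[:,:280]&=True;m[:,275:]=0
Q=P[m][:,:2];print(len(Q),Q.min(0),Q.max(0))
A=np.c_[2*Q,np.ones(len(Q))];s=np.linalg.lstsq(A,(Q**2).sum(1),rcond=None)[0];print(s[:2],np.sqrt(s[2]+s[:2]@s[:2]))
print('chute bottom edge: tip center px pred scene',pr(S,(602,-25,104)))
# rays: chute lower rim in scene at crop
im=f2['im'];cv2.imwrite('pics/sc3z.png',cv2.resize(im[190:290,220:300],None,fx=6,fy=6,interpolation=cv2.INTER_CUBIC)[:,:,::-1])
E
```

```text
[601.82331264 -27.60440207  50.        ]
right edge rows [(212, [146, 145, 142, 135, 117, 101, 90, 92, 87, 73, 61, 63, 70, 81, 110, 133, 142, 142, 143, 156]), (218, [127, 116, 107, 102, 93, 81, 71, 64, 64, 61, 66, 65, 77, 102, 124, 139, 144, 143, 157, 191])]
tops [(300, [117, 119, 118, 116, 118, 117, 117, 118, 118, 115, 111, 109, 123, 139, 155, 161]), (306, [118, 116, 118, 120, 117, 119, 124, 140, 147, 124, 109, 115, 136, 152, 176, 199]), (312, [116, 118, 116, 117, 117, 116, 118, 127, 142, 152, 126, 100, 103, 121, 141, 166])]
(602, -25) rim center px [306.24091256 204.44981796]
(603, -23) rim center px [305.4194497 204.0627413]
213 [ 553.93729898 -135.86629785] [658.2368045  104.19789606]
[630.9732081  -17.11552524] 75.92989744866213
chute bottom edge: tip center px pred scene [250.93275563 221.88771799]
```

View pics/sc3z.png

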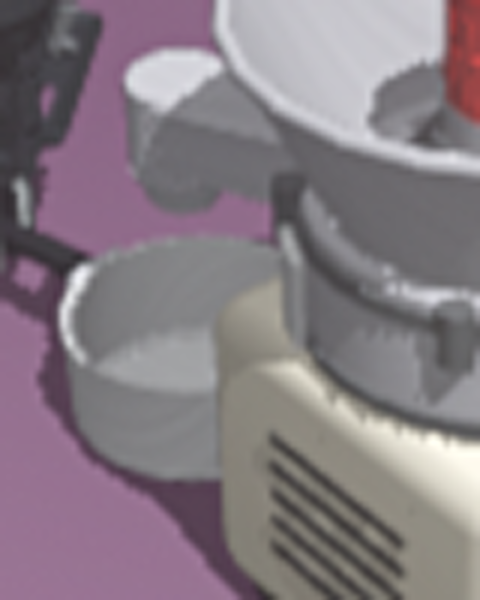

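```bash
python3 - <<'E'
from h import *
S=cam('scene');t=np.linspace(0,2*np.pi,73)
for c in [(602,-25),(602,-30),(602,-20),(607,-25),(597,-25)]:
    q=np.array([pr(S,(c[0]+52*np.cos(a),c[1]+52*np.sin(a),50)) for a in t]);print(c,'rim left',q[:,0].min(),'top',q[:,1].min(), end=' ')
    q=np.array([pr(S,(c[0]+50*np.cos(a),c[1]+50*np.sin(a),0)) for a in t]);print('base bottom',q[:,1].max())
for M,az in [((579.5,133.3),-1.43)]:
  c=np.array(M)+160*np.array([np.cos(az),np.sin(az)]);print(c);q=np.array([pr(S,(c[0]+13*np.cos(a),c[1]+13*np.sin(a),104)) for a in t]);print('tip u',q[:,0].min(),q[:,0].max(),'bottom v',q[:,1].max())
  q=np.array([pr(S,(M[0]+94*np.cos(a),M[1]+94*np.sin(a),248)) for a in t]);print('hopper',q.min(0),q.max(0))
E
```

```text
(602, -25) rim left 229.72902851585218 top 228.57409774449857 base bottom 271.3239211283367
(602, -30) rim left 228.5747278764669 top 227.69367563576046 base bottom 270.2315895828158
(602, -20) rim left 230.89155025855143 top 229.4604790569022 base bottom 272.4241421501848
(607, -25) rim left 227.91342570963678 top 229.30254528018665 base bottom 272.2297495345254
(597, -25) rim left 231.53151060056618 top 227.84973279381572 base bottom 270.42350773792083
[601.95305694 -25.11672965]
tip u 245.2066903933231 256.6215336951781 bottom v 225.02828993353938
hopper [256.03266683 167.34002489] [357.7356731 216.3526028]
```

Call:
{"name": "jog_arm", "arguments": {"series": [[0,0,0,0,0,0,0.2],[0,0,0,0,0,0,0.3],[0,0,0,0,0,0,0.5],[0,0,0,0,0,0,0.8],[0,0,0,0,0,0,1],[0,0,0,0,0,0,1],[0,0,0,0,0,0,1],[0,0,0,-1,0,0,1],[0,0,0,-2,0,0,1],[0,0,0,-3,0,0,1],[0,0,0,-4,0,0,1],[0,0,0,-4,0,0,1],[0,0,0,-4,0,0,1],[0,0,0,-4,0,0,1],[0,0,0,-4,0,0,1],[0,0,0,-4,0,0,1],[0,0,0,-2,0,0,1]]}}

```text
clock: 11.55
eef_pos: [629.5, -136.3, 350.5]
tcp_rot: [2.685, 1.565, -0.219]
contact_force: [0.4, -0.4, 0.7]
opening: 1.003
```

Call:
{"name": "jog_arm", "arguments": {"series": [[-5,0,0,0,0,0,1],[-8,0,0,0,0,0,1],[-8,0,0,0,0,0,1],[-8,0,0,0,0,0,1],[-8,0,0,0,0,0,1],[-8,0,0,0,0,0,1],[-8,0,0,0,0,0,1],[-8,0,0,0,0,0,1],[-8,0,0,0,0,0,1],[-8,0,0,0,0,0,1],[-8,0,0,0,0,0,1],[-8,0,0,0,0,0,1],[-8,0,0,0,0,0,1],[-8,0,0,0,0,0,1],[-8,0,0,0,0,0,1],[-8,0,0,0,0,0,1],[-8,0,0,0,0,0,1],[-8,0,0,0,0,0,1],[-8,0,0,0,0,0,1],[-8,0,0,0,0,0,1]]}}

```text
clock: 13.55
eef_pos: [628.4, -136.1, 346.1]
tcp_rot: [-0.098, 1.57, -0.256]
contact_force: [1.3, -0.3, -0.7]
opening: 0.997
```

Call:
{"name": "jog_arm", "arguments": {"series": [[-8,0,0,0,0,0,1],[-8,0,0,0,0,0,1],[-6,0,0,0,0,0,1],[0,0,0,0,0,0,1]]}}

```text
clock: 13.95
eef_pos: [628.4, -136.0, 346.0]
tcp_rot: [-0.455, 1.57, -0.233]
contact_force: [0.4, 0.6, 1.5]
opening: 1.003
```

```bash
python3 - <<'E'
from h import *
s=r.sense(); print(s['eef_pos'],s['qpos'].round(3),s['contact_force'])
T=R.from_euler('xyz',s['tcp_rot']).as_matrix();print(T.round(4))
print(T.T@(np.array([579.5,133.3,340])-s['eef_pos']))
E
```

```text
[ 628.42635166 -136.04925323  346.0141032 ] [-0.216  0.299  1.456 -0.     1.386 -0.437] [0.41904247 0.5921351  1.49732049]
[[ 5.000e-04 -2.201e-01  9.755e-01]
 [-1.000e-04  9.755e-01  2.201e-01]
 [-1.000e+00 -2.000e-04  4.000e-04]]
[  5.96179204 273.51395352  11.55646164]
```

Call:
{"name": "jog_arm", "arguments": {"series": [[0,0,0,0,2,0.16,1],[0,0,0,0,3.5,0.2,1],[0,0,0,0,4,0.2,1],[0,0,0,0,4,0.2,1],[0,0,0,0,4,0.2,1],[0,0,0,0,4,0.2,1],[0,0,0,0,3.5,0,1],[0,0,0,0,2.3,0,1],[0,0,0,0,0,0,1],[0,0,0,0,0,0,1]]}}

```text
clock: 14.95
eef_pos: [579.8, 133.6, 345.6]
tcp_rot: [-0.865, 1.571, -0.645]
contact_force: [0.3, 0.4, 0.6]
opening: 1.006
```

```bash
cat > capw.py <<'E'
from h import *
import sys
s=r.sense(); C=cam('wrist',s); im,d=r.grab_frame('wrist'); n=sys.argv[1]
cv2.imwrite(f'pics/{n}.png',im[:,:,::-1]);np.savez(f'pics/{n}.npz',im=im,d=d,p=s['eef_pos'],q=s['tcp_rot'])
print(s['eef_pos'],s['qpos'].round(3),s['opening'],s['contact_force'],s['wrist_torque'])
T=R.from_euler('xyz',s['tcp_rot']).as_matrix();print(T.round(3))
P=cloud(C,d);hsv=cv2.cvtColor(im,cv2.COLOR_RGB2HSV)
red=((hsv[...,0]<8)|(hsv[...,0]>172))&(hsv[...,1]>150)
print('red z max',np.percentile(P[red][:,2],[50,99]))
top=red&(abs(P[...,2]-np.percentile(P[red][:,2],99))<4)
top=cv2.morphologyEx(top.astype(np.uint8),cv2.MORPH_CLOSE,np.ones((9,9)))
c=max(cv2.findContours(top,0,1)[0],key=cv2.contourArea)
mk=np.zeros(top.shape,np.uint8);cv2.drawContours(mk,[c],-1,1,-1)
M=cv2.moments(c);u,v=M['m10']/M['m00'],M['m01']/M['m00'];zt=np.median(P[top>0][:,2])
print('cap',u,v,zt,pl(C,u,v,259),M['m00'],cv2.minEnclosingCircle(c))
w=(mk>0)&(hsv[...,1]<90)&(hsv[...,2]>150)
vv,uu=np.nonzero(w)
if len(uu)>3:
    a=pl(C,uu.mean(),vv.mean(),259)-pl(C,u,v,259);print('line az deg',np.degrees(np.arctan2(a[1],a[0])),len(uu),np.hypot(*a[:2]))
E
python3 capw.py w4
```

```text
[579.78188624 133.56237478 345.56402521] [ 0.224  0.219  1.561 -0.     1.361  0.004] 1.0057498248466936 [0.29307894 0.40274262 0.59731539] [ 0.01214354 -0.06560666  0.00558346]
[[ 0.    -0.218  0.976]
 [-0.     0.976  0.218]
 [-1.    -0.     0.   ]]
red z max [110.64389561 261.9390983 ]
cap 287.2373648612664 211.59865793257708 260.1823633097583 [582.28841835 136.87835813 259.        ] 3129.5 ((287.18115234375, 210.20806884765625), 33.229618072509766)
line az deg -6.586001753202178 185 12.851244614200525
```

View pics/w4.png

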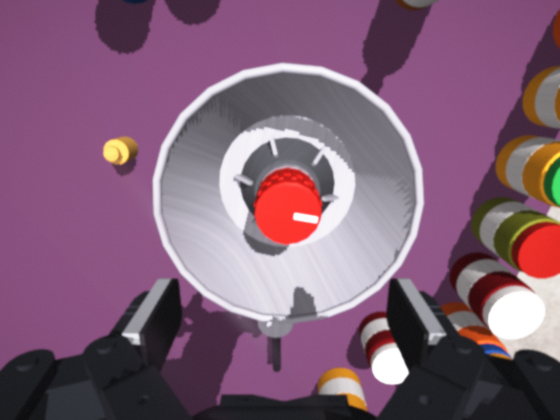

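Call:
{"name": "jog_arm", "arguments": {"series": [[0,0,0,2,0.12,0.12,1],[0,0,0,3,0,0,1],[0,0,0,3,0,0,1],[0,0,0,2,0,0,1],[0,0,0,1.5,0,0,1],[0,0,0,0.7,0,0,1],[0,0,0,0.3,0,0,1],[0,0,0,0,0,0,1],[0,0,0,0,0,0,1]]}}

```text
clock: 15.9
eef_pos: [581.8, 134.3, 221.3]
tcp_rot: [0.001, 1.569, 0.221]
contact_force: [-0.2, -0.3, 1.5]
opening: 0.998
```

Call:
{"name": "jog_arm", "arguments": {"series": [[0,0,0,0,0,0,0.8],[0,0,0,0,0,0,0.6],[0,0,0,0,0,0,0.4],[0,0,0,0,0,0,0.3],[0,0,0,0,0,0,0.3],[0,0,0,0,0,0,0.3],[0,0,0,0,0,0,0.3],[0,0,0,0,0,0,0.3]], "force": 40}}

```text
clock: 16.7
eef_pos: [581.5, 134.3, 220.9]
tcp_rot: [0.03, 1.57, 0.251]
contact_force: [-0.5, -0.1, 5.3]
opening: 0.531
```

```bash
python3 capw.py w5
```

```text
[581.45935931 134.34915784 220.93783705] [0.225 0.319 1.707 0.    1.115 0.004] 0.5307330650495077 [-0.54207435 -0.13144098  5.33642216] [-0.00627331  0.22436381  0.00725086]
[[ 0.001 -0.219  0.976]
 [ 0.     0.976  0.219]
 [-1.     0.     0.001]]
red z max [259.66465581 261.42301122]
cap 283.4958655522281 326.89169981674337 260.16549223734387 [581.52624177 137.40333764 259.        ] 11186.5 ((283.61041259765625, 328.3379211425781), 65.06327056884766)
line az deg -12.598050769232623 547 13.039324306801841
```

View pics/w5.png

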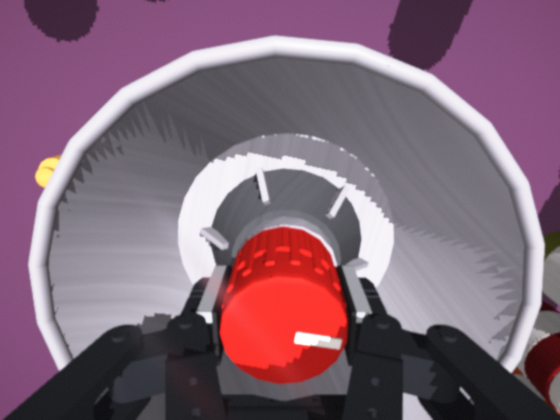

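Call:
{"name": "jog_arm", "arguments": {"series": [[2,0,0,0,0,0,0.3],[3,0,0,0,0,0,0.3],[3,0,0,0,0,0,0.3],[3,0,0,0,0,0,0.3],[0,0,0,0,0,0,0.3]]}}

```text
clock: 17.25
eef_pos: [581.7, 134.3, 220.9]
tcp_rot: [0.114, 1.57, 0.14]
contact_force: [0.4, -1.0, 3.9]
opening: 0.53
```

```bash
python3 capw.py w6
```

```text
[581.66673874 134.29914889 220.90363355] [ 0.224  0.319  1.707 -0.     1.114  0.198] 0.5303698894715916 [ 0.43548293 -1.03204606  3.86824689] [-0.0754395   0.05127275 -0.00285735]
[[ 0.001 -0.027  1.   ]
 [ 0.     1.     0.027]
 [-1.     0.     0.001]]
red z max [259.72498195 261.41596677]
cap 283.44628062161314 326.9133115380596 260.1427081114148 [582.26212608 137.42669314 259.        ] 11164.5 ((283.50628662109375, 326.5386962890625), 65.34918212890625)
line az deg -23.567812934223902 557 13.128587341438742
```

Call:
{"name": "jog_arm", "arguments": {"series": [[3,0,0,0,0,0,0.3],[3,0,0,0,0,0,0.3],[3,0,0,0,0,0,0.3],[3,0,0,0,0,0,0.3],[0,0,0,0,0,0,0.3]]}}

```text
clock: 17.8
eef_pos: [581.7, 134.3, 220.9]
tcp_rot: [0.36, 1.57, 0.177]
contact_force: [0.5, -0.9, 4.6]
opening: 0.529
```

```bash
python3 capw.py w7
```

```text
[581.65825052 134.34058809 220.92279134] [ 0.225  0.319  1.707 -0.     1.114  0.407] 0.5285007847629345 [ 0.51929333 -0.94391334  4.64033896] [-0.02260628  0.11533063 -0.05056114]
[[ 0.001  0.182  0.983]
 [ 0.     0.983 -0.182]
 [-1.     0.     0.001]]
red z max [259.78077072 261.5341934 ]
cap 283.4817314856206 326.9199821189093 260.17328113494153 [582.8690198  137.38590692 259.        ] 11185.0 ((283.2713928222656, 328.70745849609375), 65.31175231933594)
line az deg -35.689048144245156 563 13.1843571063244
```

Call:
{"name": "jog_arm", "arguments": {"series": [[4,0,0,0,0,0,0.3],[4,0,0,0,0,0,0.3],[4,0,0,0,0,0,0.3],[4,0,0,0,0,0,0.3],[0,0,0,0,0,0,0.3]]}}

```text
clock: 18.35
eef_pos: [581.7, 134.4, 220.9]
tcp_rot: [0.659, 1.57, 0.197]
contact_force: [-0.4, -0.1, 5.4]
opening: 0.529
```

```bash
python3 capw.py w8
```

```text
[581.65290302 134.35220336 220.91420049] [ 0.225  0.319  1.707 -0.     1.114  0.687] 0.5288730407571519 [-0.36047543 -0.11244471  5.4061538 ] [-0.01570109  0.08426954 -0.00040184]
[[ 0.001  0.446  0.895]
 [ 0.     0.895 -0.446]
 [-1.     0.001  0.001]]
red z max [259.77796198 261.49880303]
cap 283.62267970645587 326.83712171958496 260.1904185842257 [583.68229903 137.13304894 259.        ] 11196.5 ((283.7209167480469, 329.0), 65.2136001586914)
line az deg -51.885696277670796 572 13.309639239716224
```

Call:
{"name": "jog_arm", "arguments": {"series": [[5,0,0,0,0,0,0.3],[5,0,0,0,0,0,0.3],[5,0,0,0,0,0,0.3],[5,0,0,0,0,0,0.3],[5,0,0,0,0,0,0.3],[5,0,0,0,0,0,0.3],[5,0,0,0,0,0,0.3],[5,0,0,0,0,0,0.3],[5,0,0,0,0,0,0.3],[5,0,0,0,0,0,0.3],[0,0,0,0,0,0,0.3],[0,0,0,-0.3,0,0,0.3],[0,0,0,-0.5,0,0,0.3],[0,0,0,-0.5,0,0,0.3],[0,0,0,0,0,0,0.3]]}}

```text
clock: 19.9
eef_pos: [581.6, 134.3, 234.1]
tcp_rot: [1.56, 1.57, 0.228]
contact_force: [0.2, -0.1, -0.3]
opening: 0.535
```

```bash
python3 capw.py w9
```

```text
[581.55565242 134.33375843 234.10895774] [0.224 0.306 1.693 0.    1.141 1.557] 0.535116968772984 [ 0.24184169 -0.05113989 -0.3317761 ] [0.00694827 0.01052694 0.03114608]
[[ 0.001  0.972  0.236]
 [ 0.     0.236 -0.972]
 [-1.     0.001  0.   ]]
red z max [273.08762884 274.75224578]
cap 283.52936042136946 326.6522046651618 273.4515292647276 [575.56328911 132.88705248 259.        ] 11075.0 ((283.748046875, 329.0), 65.02558135986328)
line az deg -101.83734023687677 524 14.93313553240867
```

View pics/w9.png

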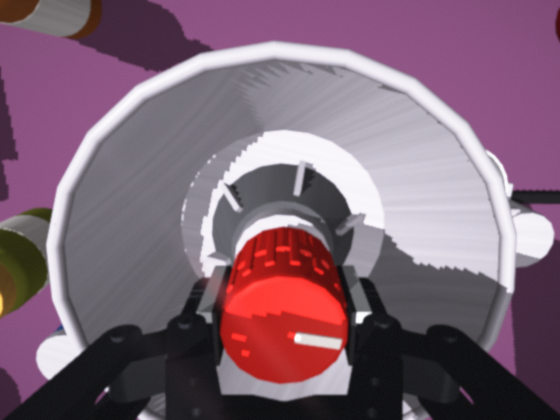

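Call:
{"name": "jog_arm", "arguments": {"series": [[0,0,0,-0.5,0,0,0.3],[0,0,0,-1,0,0,0.3],[0,0,0,-1,0,0,0.3],[0,0,0,-1,0,0,0.3],[0,0,0,-1,0,0,0.3],[0,0,0,-1,0,0,0.3],[0,0,0,-0.5,0,0,0.3],[0,0,0,-0.2,0,0,0.3],[0,0,0,0,0,0,0.3],[0,0,0,0,0,0,0.3],[0,0,0,0,0,0,0.3],[0,0,0,0,0,0,0.3],[0,0,0,0,0,0,0.3]]}}

```text
clock: 21.25
eef_pos: [581.1, 134.2, 295.0]
tcp_rot: [-1.63, 1.57, -2.963]
contact_force: [-0.1, -0.5, -1.1]
opening: 0.532
```

```bash
python3 capw.py w10; python3 - <<'E'
from h import *
for n in('top','scene'):
    im,d=r.grab_frame(n); np.savez(f'pics/{n}5.npz',im=im,d=d)
    cv2.imwrite(f'pics/{n}5.png',im[:,:,::-1])
E
```

```text
[581.10602363 134.2493051  295.03557965] [0.225 0.255 1.624 0.    1.262 1.557] 0.5324087352135293 [-0.10397458 -0.4638324  -1.06039038] [-0.01542435  0.04633102 -0.05393921]
[[-0.     0.972  0.236]
 [-0.     0.236 -0.972]
 [-1.    -0.    -0.   ]]
red z max [333.92423256 335.63078109]
cap 283.60488898856244 326.82429543245865 334.3718082663297 [530.9230321  122.08262235 259.        ] 11147.5 ((283.7635803222656, 328.5), 65.08901977539062)
line az deg -101.48614195229514 518 22.60910963105439
```

View pics/top5.png

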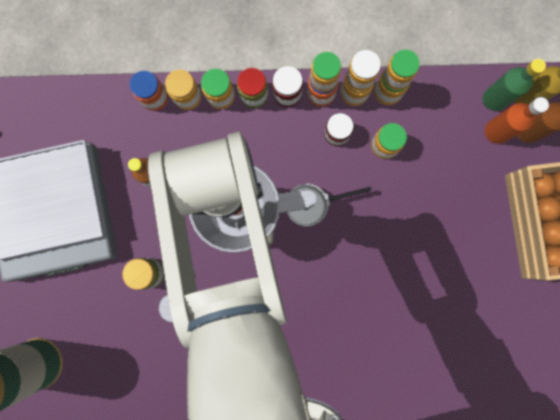

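View pics/scene5.png

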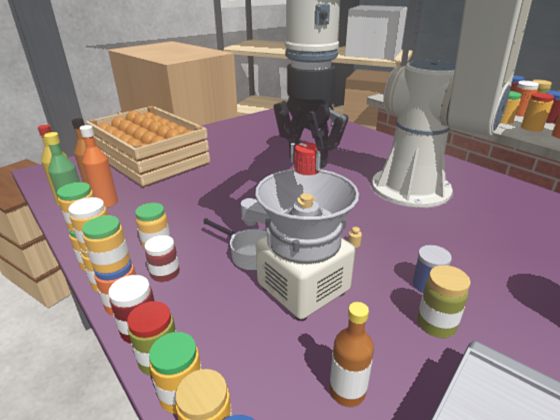

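View pics/w10.png

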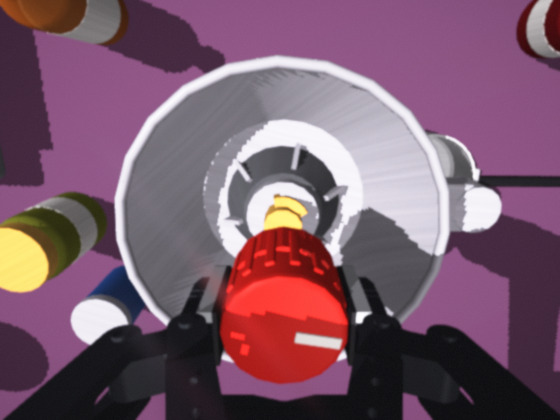

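```bash
python3 - <<'E'
from h import *
C=cam('top');f=np.load('pics/top5.npz');im=f['im']
cv2.imwrite('pics/t5z.png',cv2.resize(im[170:240,260:380],None,fx=6,fy=6,interpolation=cv2.INTER_CUBIC)[:,:,::-1])
t=np.linspace(0,2*np.pi,73)
for c in [(602,-25),(603,-23)]:
    q=np.array([pr(C,(c[0]+52*np.cos(a),c[1]+52*np.sin(a),50)) for a in t]);print(c,(q.min(0)-[260,170])*6,(q.max(0)-[260,170])*6)
    q=np.array([pr(C,(c[0]+52*np.cos(a),c[1]+52*np.sin(a),0)) for a in t]);print(' base',(q.min(0)-[260,170])*6,(q.max(0)-[260,170])*6)
E
```

```text
(602, -25) [150.89201722  81.36685482] [404.22262499 333.03482234]
 base [151.1572711   98.27263567] [394.96450354 340.58119514]
(603, -23) [145.98157964  79.06743484] [399.2754511  330.68902642]
 base [146.43107742  96.05745462] [390.20428298 338.32303651]
```

View pics/t5z.png

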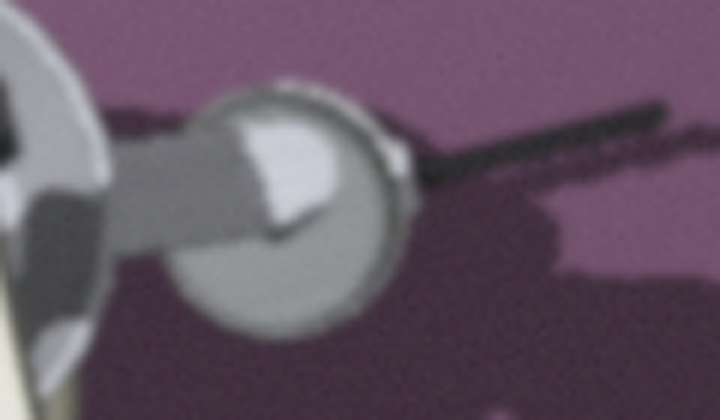

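```bash
python3 -c "
from rig import r
s=r.sense();print(s['clock'],s['qvel'].round(3),s['eef_pos'],s['opening']);print(r.sign_off())"
```

```text
21.4 [-0.    -0.002 -0.002 -0.001  0.     0.001] [581.16271613 134.23473675 295.21579076] 0.5264128115042502
the job is handed in; nothing more can be done
None
```

The job is handed in at 21.4 s of the 54 s allowed; no verdict was reported. The pan stands under the chute tip, and the gripper holds the red cap clear above the hopper.

- **Pan:** I took it by the handle and slid it flat along the counter to the chute tip, which I measured at about (602, -25) mm. After release, the scene camera put the pan's centre there within a few mm. The last top picture put it at about y = -28 mm. The cameras disagreed with each other by up to about 4 mm, so I expect the true offset to be about 3 to 5 mm, against the 15 mm allowed.
- **Cap:** Turned clockwise seen from above, it ran freely past 0.4 rad with almost no torque, so the thread is left-hand. I turned it 1.55 rad in all, and it lifted off with no pull on the wrist.
- **Final hold:** The cap's top was at about 334 mm, so its underside was at about 290 mm, against the 255 mm required. The grip opening matched the cap's width, the arm was still, and the contact force was about 1 N.
- **Bystanders:** All of them looked unmoved in the last pictures, but I did not measure their positions.

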